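# Free the larger drill battery from its charger

## Robot

A 6-joint arm with a two-finger parallel gripper is mounted at the origin on the work surface. World frame = base frame: x ahead of the robot, y to its left, z up, the work surface at z = 0. Lengths are in m, angles in degrees, forces in N, time in s.
With the tool pointing down it reaches from about 0.35 to 0.875 m from the base axis. Payload 4.2 kg.
Tool frame: the origin (TCP) lies at the very end of the fingers, on their centre line; the grasp point (between the pads) lies behind it (r.grip_point_offset is the z of the grasp point in the tool frame, in m); z points along the fingers, y is the direction in which the jaws open and shut (so a half turn about z gives the same grasp; the last joint's range is limited). The gripper opens to 87 mm and grips with 3 to 60 N. Pads are 19 mm wide; open, the fingers measure 117 mm over their backs; the gripper's body (75 mm by 190 mm) begins 51 mm behind the grasp point.
Start: joints at [-54.569, 22.042, 0.453, 0, -68.411, -14.817], TCP at [0.22, -0.585, 0.187] pointing down, gripper open.
Joint ranges: [-179.83, 179.83], [-69.29, 118.12], [-61.27, 80.66], [-181.25, 117.63], [-171.15, -9.14], [-177.46, 177.46]. Speed limits (degrees/s): [159.86, 159.86, 180, 180, 180, 180].

## Interface

Orientations are given as a 3x3 rotation matrix whose columns are the frame's x, y, z axes.
In Python, from station import r, capture, workorder gives the robot as it stands. The module is installed in compiled form; this text tells all that it offers.
- The arm moves only by the shell command python3 -m crank 'ROWS'. ROWS is JSON, a list of rows, each an object with "delta_rot": the turn, a rotation vector about the tool's x, y, z in rad, a list of three; "linear": the shift along the tool's x, y, z in m, a list of three; "gripper": the opening in per cent of the stroke, from 0 (shut) to 100 (fully open). A call has 1 to 10 rows; each row shifts and turns the commanded pose from where the row before left it, along the tool's axes as they then stand; what a row does not reach is not made up. A row lasts 1/8 s, in which the tool goes at most 62.5 mm and 10.7 degrees, less where a joint would pass 70% of its speed; a pose out of reach is approached as far as the arm can. A call is refused whole if a number of a shift passes 0.0625 or a number of a turn 0.188, either way. A call with a gripper value outside its range is refused whole. The fingers move at their own pace and stop on an object; the grip force is fixed at half the most. Time passes only in rows, so rows that do not move let the fingers close. It gives the time, the measured TCP pose, the force and the opening at its end, in the units of the state.
- r.sense(): the state, without advancing time (a new reading comes with each control period).
- capture(name): name is "side" or "top"; returns a dict with "img" (420x560x3 uint8, blue, green, red), "fx", "fy", "cx", "cy" (pixels), "world_from_camera" (4x4, takes a point from camera to world coordinates). Camera axes: x right, y down, z forward; pixel columns grow to the right and rows downward; lengths in m; the calibration is good to about 2 mm. A picture is of the moment at which its call begins. There is no depth.
- workorder.finish_job(): hands the job in, once; it reports no verdict.
The state is a dict: "time_s": time; "joints": joint angles; "joint_velocities": joint speeds; "effort": joint torques, N m; "tcp_pos": TCP position; "ee_rot": TCP orientation; "wrist_force": force on the tool from outside, world axes, zero at the start; "moment": the same for the moment, N m; "gripper_width": opening from 0.0 (shut) to 1.0 (fully open).
Only numpy, scipy, OpenCV 4.12 (cv2) and the standard library are available. Lean on these libraries where they do the work, as an engineer would, in place of code of your own. Each camera call takes 0.05 s, during which the arm holds its last target.

## Task

Two battery packs are snapped into chargers on the bench. Take the larger pack out by pinching its two side tabs together and lifting it, leaving its charger standing on the bench, and set it down standing upright in the shallow plywood tray (do not drop it), then let go. Leave the smaller pack where it is in its charger.

Things in the scene. Friction and masses are not known exactly. Their poses are not given: they have to be found in the camera images.
- big_pack: Larger black battery pack, 0.38 kg, upright (z up); origin: centre of its underside. Foot 50 x 40 mm (x, y), 43 mm high; case above it 78 x 50 mm, top at z = 112 mm. A grey ribbed tab on its +y and on its -y face, each 26 mm along x, 20 mm high, centred at x = 0, z = 80 mm, 6 mm proud of the case (62 mm over both). Barbs stick out 5.5 mm from the foot's two y faces.
- big_charger: Charger holding the larger pack: loose grey box, 0.7 kg, 120 x 96 mm (x, y as the pack's), 55 mm high; origin: centre of its underside. The foot stands in its well, on a floor 15 mm up. Both tabs pressed in 5 mm or more (springs, 1 N per mm) free the pack; pressed flush, fingers hold the case, 50 mm wide, and lift it straight up. Not pressed, the charger comes along.
- small_pack: The smaller battery pack, 0.22 kg, to be left alone: same black shape, foot, tabs and kind of charger, but its case is only 54 mm along x and its top only 93 mm above its underside. Origin: centre of its underside, z up.
- tray: The shallow square plywood tray, fixed and empty, 160 x 160 mm outside, 30 mm high, walls and floor 8 mm thick. Origin: centre of its underside; z up, sides along its x and y.

How it is judged (in metres and radians):
On the way, in this order (a step that is already met when the one before it is completed fails the run):
1. the larger pack is out of its charger, at least 65 mm above where it sat, with the charger left standing on the bench (z of big_pack in the frame of big_charger above 0.08 m and height (world z) of big_charger below 0.01 m and angle between big_charger's own z axis and vertical below 0.17 rad), for 0.1 s.
2. the larger pack is set down in the tray (underside within 15 mm of its floor, upright) while the fingers still hold it (z of big_pack in the frame of tray below 0.023 m and horizontal distance between big_pack and tray below 0.07 m and angle between big_pack's own z axis and vertical below 0.26 rad and contact force between the fingers and big_pack above 1 N), for 0.05 s.
At the end, for the whole second after the job is handed in: The larger pack stands upright (within 10 degrees) and still on the floor of the tray, inside its walls (centre within 55 mm of the tray's centre along each of its sides, underside within 8 mm of the floor); its charger stands upright on the bench; the smaller pack is where it was (x of big_pack in the frame of tray between -0.055 and 0.055 m and y of big_pack in the frame of tray between -0.055 and 0.055 m and z of big_pack in the frame of tray below 0.016 m and angle between each of big_pack, big_charger's own z axis and vertical below 0.17 rad and linear speed of big_pack below 0.02 m/s and height (world z) of big_charger below 0.01 m); the robot touches nothing.
It fails at once if the smaller pack is moved by more than 40 mm (distance of small_pack from where it was at the start of the episode above 0.04 m).
It also fails if it takes over 38 s, if anything falls off the work surface, if the arm or the gripper's body presses on something with over 40 N, if the wrist force passes 120 N, or if a joint passes its speed limit or range.

## Working session

There is one attempt and no reset: what is moved stays moved. The work goes in short steps, Python scripts to look and compute and a shell command to move; the robot and the scene stay as the last step left them, time stands still between calls to the robot, and variables do not carry over. Pictures are saved under pics/ and viewed, and the job is handed in when it is done.

```bash
mkdir -p pics; python3 - <<'E'
from station import r, capture
import cv2,numpy as np
for n in("side","top"):
    c=capture(n); cv2.imwrite(f"pics/{n}0.png",c["img"]); print(n,c["fx"],c["fy"],c["cx"],c["cy"]); print(np.round(c["world_from_camera"],4))
s=r.sense(); print(s["time_s"],s["tcp_pos"],np.round(s["ee_rot"],4),r.grip_point_offset,s["gripper_width"])
E
```

```text
side 402.1068727866173 402.1068727866173 281.46234317947665 206.83169626145136
[[ 0.8435 -0.3186  0.4324  0.257 ]
 [-0.537  -0.5125  0.67   -0.4845]
 [ 0.0081 -0.7974 -0.6034  0.4722]
 [ 0.      0.      0.      1.    ]]
top 535.4656643181899 535.4656643181899 280.4895033103211 214.15201027956525
[[-0.0178 -0.9984  0.053   0.4903]
 [-0.9997  0.0187  0.0165  0.0027]
 [-0.0175 -0.0527 -0.9985  1.181 ]
 [ 0.      0.      0.      1.    ]]
0.1 [ 0.21984065 -0.58439695  0.18607374] [[-9.360e-01 -3.519e-01 -8.000e-04]
 [-3.519e-01  9.360e-01  1.800e-03]
 [ 1.000e-04  2.000e-03 -1.000e+00]] -0.0187 0.999448959431829
```

View pics/side0.png

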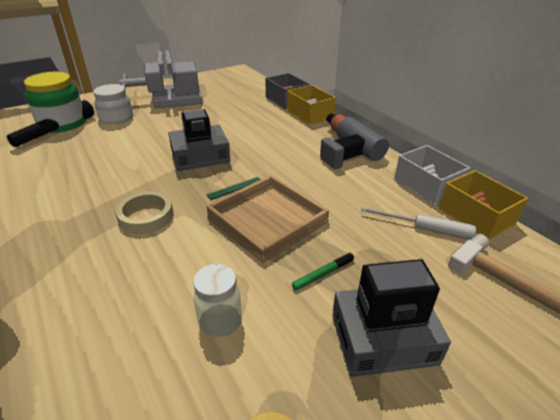

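View pics/top0.png

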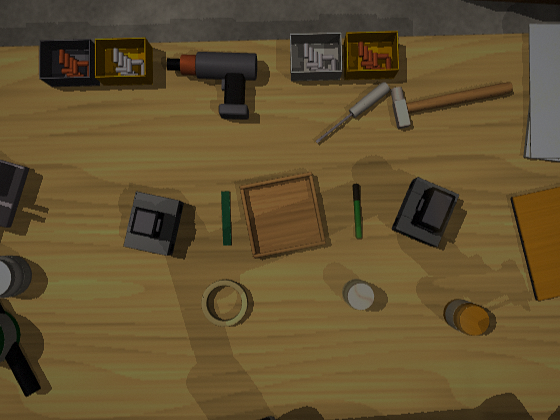

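```bash
python3 - <<'E'
import cv2,numpy as np
g=lambda a:np.clip((a/255.)**0.5*255,0,255).astype('uint8')
t=cv2.imread("pics/top0.png");s=cv2.imread("pics/side0.png")
a=cv2.resize(g(t[165:265,380:480]),(400,400),interpolation=2);b=cv2.resize(g(t[175:275,105:205]),(400,400),interpolation=2)
cv2.imwrite("pics/z1.png",np.hstack([a,b]))
cv2.imwrite("pics/z2.png",cv2.resize(g(s[250:380,320:460]),(700,650)[:2] and (640,594),interpolation=2))
E
```

```text
(no output)
```

View pics/z1.png

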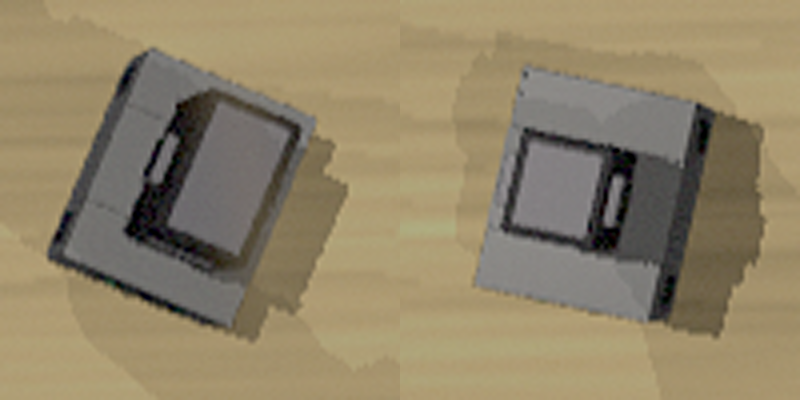

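View pics/z2.png

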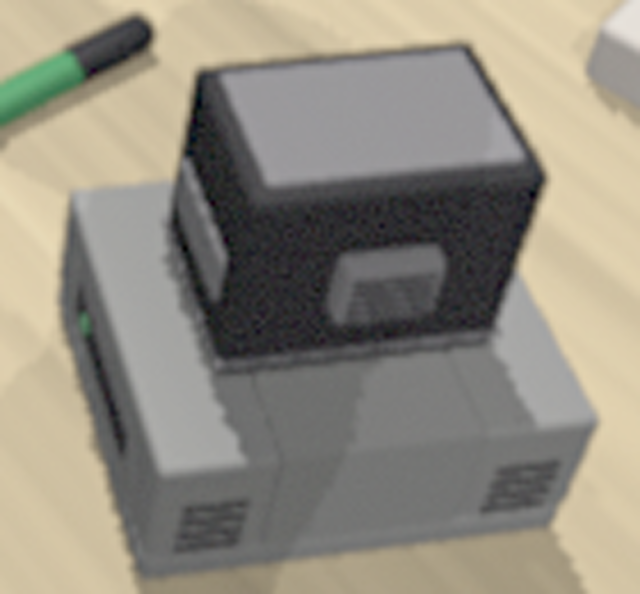

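The larger pack is at about (433,208) in the top view, with its tabs on the long faces. The smaller pack is at (150,222) and the tray at (283,216). Next I measure poses.

```bash
cat > h.py <<'E'
import numpy as np,cv2
from station import capture
def ray(c,u,v,z):
    M=np.array(c["world_from_camera"]);d=M[:3,:3]@[(u-c["cx"])/c["fx"],(v-c["cy"])/c["fy"],1];o=M[:3,3]
    return o+d*(z-o[2])/d[2]
def rect(P):
    (c,wh,a)=cv2.minAreaRect((np.array(P)[:,:2]*1000).astype(np.float32)); return np.round(c,1),np.round(wh,1),round(a,1)
E
python3 - <<'E'
from h import *
c=capture("top");im=c["img"]
# hand-picked corners from zoom (4x, offsets 380,165)/(105,175)
f=lambda L,ox,oy,z:[ray(c,ox+(x+.5)/4-.5,oy+(y+.5)/4-.5,z) for x,y in L]
print("bigpanel",rect(f([(219,95),(300,130),(240,258),(166,228)],380,165,.127)))
print("bigcharger",rect(f([(153,50),(317,120),(236,327),(62,254)],380,165,.055)))
print("smallpanel",rect(f([(122,133),(206,145),(192,250),(105,232)],105,175,.108)))
# panel by mask
g=cv2.cvtColor(im,cv2.COLOR_BGR2GRAY)
hs=cv2.cvtColor(im,cv2.COLOR_BGR2HSV)
print("graylevels",g[205,436],g[190,415],g[208,424],hs[205,436],hs[190,415])
# tray: hue/edge
for nm,L in(("tray",[(239,186),(313,173),(328,247),(254,258)]),):
    print(nm,rect([ray(c,u,v,.03) for u,v in L]))
s=cv2.resize(im[160:270,225:340],(690,660),interpolation=2);cv2.imwrite("pics/tr.png",np.clip((s/255.)**.6*255,0,255))
c2=capture("side")
b=[(200,72),(468,44),(545,178),(245,205)]
print("side top",rect([ray(c2,320+x/640*140,250+y/594*130,.127) for x,y in b]))
b=[(72,192),(597,420),(160,472)]
print("side ch",[np.round(ray(c2,320+x/640*140,250+y/594*130,.055),4) for x,y in b])
E
```

```text
bigpanel (array([ 550.2, -288. ]), array([43. , 70.7]), 65.2)
bigcharger (array([ 550.2, -287. ]), array([ 97.9, 117.9]), 66.0)
smallpanel (array([535.7, 296.4]), array([44.9, 53.2]), 80.8)
graylevels 50 51 8 [12 25 52] [ 0  5 52]
tray (array([546.5,  15.8]), array([166.3, 162.3]), 10.2)
side top (array([ 548.5, -286.6]), array([46.9, 76.1]), 64.8)
side ch [array([ 0.516, -0.22 ,  0.055]), array([ 0.584 , -0.3537,  0.055 ]), array([ 0.4771, -0.3044,  0.055 ])][ WARN:0@2.908] global loadsave.cpp:1063 imwrite_ Unsupported depth image for selected encoder is fallbacked to CV_8U.
```

View pics/tr.png

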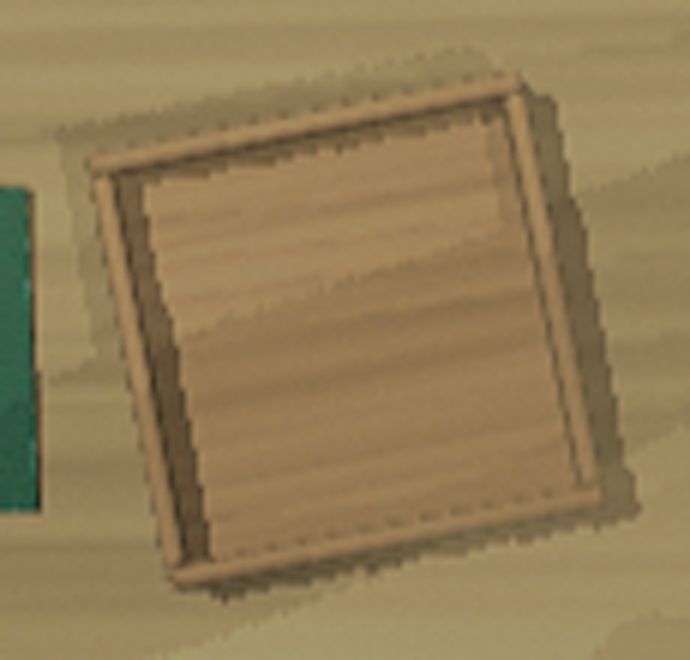

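```bash
cat > go.py <<'E'
import sys,numpy as np
from station import r
from scipy.spatial.transform import Rotation as R
def rep(tgt,yaw):
    s=r.sense();E=np.array(s["ee_rot"]);a=np.radians(yaw)
    T=np.column_stack([np.cross([np.cos(a),np.sin(a),0],[0,0,-1]),[np.cos(a),np.sin(a),0],[0,0,-1]])
    print("t",s["time_s"],"tcp",np.round(s["tcp_pos"],4),"lin tool mm",np.round(E.T@(np.array(tgt)-s["tcp_pos"])*1000,1),"rot",np.round(R.from_matrix(E.T@T).as_rotvec(),4),"F",np.round(s["wrist_force"],1),"w",round(s["gripper_width"]*87,1))
rep([float(x) for x in sys.argv[1:4]],float(sys.argv[4]))
E
python3 go.py .5497 -.2875 .227 65.3
python3 - <<'E'
from h import *
c=capture("top")
print(rect([ray(c,225+x/6,160+y/6,.03) for x,y in [(92,165),(518,78),(600,495),(175,580)]]))
E
```

```text
t 0.2 tcp [ 0.2199 -0.5846  0.1864] lin tool mm [-413.3  162.1  -40.4] rot [ 1.200e-03 -6.000e-04  7.908e-01] F [-0.2  0.  -0.6] w 87.0
(array([549.9,  16.7]), array([152.6, 156.6]), 10.5)
```

```bash
python3 -m crank '[{"linear":[0,0,-0.04],"delta_rot":[0,0,0],"gripper":100},{"linear":[-0.046,0.018,0],"delta_rot":[0,0,0],"gripper":100},{"linear":[-0.046,0.018,0],"delta_rot":[0,0,0],"gripper":100},{"linear":[-0.046,0.018,0],"delta_rot":[0,0,0],"gripper":100},{"linear":[-0.046,0.018,0],"delta_rot":[0,0,0],"gripper":100},{"linear":[-0.046,0.018,0],"delta_rot":[0,0,0],"gripper":100},{"linear":[-0.046,0.018,0],"delta_rot":[0,0,0],"gripper":100},{"linear":[-0.046,0.018,0],"delta_rot":[0,0,0],"gripper":100},{"linear":[-0.046,0.018,0],"delta_rot":[0,0,0],"gripper":100},{"linear":[-0.046,0.018,0],"delta_rot":[0,0,0],"gripper":100}]'
python3 -m crank '[{"linear":[0,0,0],"delta_rot":[0,0,0.158],"gripper":100},{"linear":[0,0,0],"delta_rot":[0,0,0.158],"gripper":100},{"linear":[0,0,0],"delta_rot":[0,0,0.158],"gripper":100},{"linear":[0,0,0],"delta_rot":[0,0,0.158],"gripper":100},{"linear":[0,0,0],"delta_rot":[0,0,0.158],"gripper":100},{"linear":[0,0,0],"delta_rot":[0,0,0],"gripper":100}]'
python3 go.py .5497 -.2875 .0763 65.3
```

```text
time_s: 1.5
tcp_pos: [0.5515, -0.2863, 0.2271]
ee_rot: [[-0.936, -0.352, 0.0], [-0.352, 0.936, 0.0], [-0.0, -0.0, -1.0]]
wrist_force: [0.2, -0.3, -0.5]
gripper_width: 1.004
time_s: 2.25
tcp_pos: [0.5504, -0.2875, 0.2269]
ee_rot: [[-0.91, 0.415, -0.0], [0.415, 0.91, 0.0], [0.0, 0.0, -1.0]]
wrist_force: [0.1, 0.3, -0.2]
gripper_width: 0.999
t 2.25 tcp [ 0.5504 -0.2875  0.2269] lin tool mm [  0.6  -0.3 150.6] rot [ 0.     -0.0003  0.0028] F [ 0.1  0.3 -0.2] w 86.9
```

```bash
python3 -m crank '[{"linear":[0,0,0.03],"delta_rot":[0,0,0],"gripper":100},{"linear":[0,0,0.03],"delta_rot":[0,0,0],"gripper":100},{"linear":[0,0,0.03],"delta_rot":[0,0,0],"gripper":100},{"linear":[0,0,0],"delta_rot":[0,0,0],"gripper":100}]'
python3 - <<'E'
from h import *
g=lambda a:np.clip((a/255.)**0.5*255,0,255).astype('uint8')
a=capture("side")["img"][170:380,300:480];b=capture("top")["img"][145:285,360:500]
cv2.imwrite("pics/d1.png",g(np.hstack([cv2.resize(a,(386,450)),cv2.resize(b,(410,450))])))
E
```

```text
time_s: 2.75
tcp_pos: [0.5487, -0.287, 0.1345]
ee_rot: [[-0.91, 0.415, -0.006], [0.415, 0.91, 0.002], [0.006, -0.001, -1.0]]
wrist_force: [-0.1, 0.1, -0.1]
gripper_width: 0.999
```

View pics/d1.png

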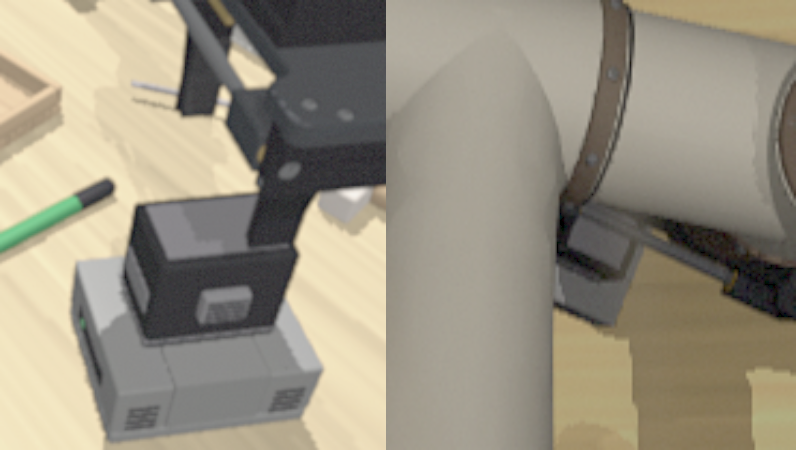

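```bash
python3 - <<'E'
from h import *
from station import r
c=capture("side");M=np.linalg.inv(c["world_from_camera"]);s=r.sense();E=np.array(s["ee_rot"]);p=np.array(s["tcp_pos"]);print(p)
def pr(q):
    k=M[:3,:3]@q+M[:3,3];u=c["fx"]*k[0]/k[2]+c["cx"];v=c["fy"]*k[1]/k[2]+c["cy"];return np.round([u,v,(u-300)*386/180,(v-170)*450/210])
yy=np.array([.415,.91,0]);o=np.array([.5497,-.2875,0])
for n,q in dict(tipN=p-E[:,1]*.0435,tipF=p+E[:,1]*.0435,tip0=p,tab=o-yy*.031+[0,0,.095],top=o+[0,0,.127]).items(): print(n,pr(q))
im=c["img"];cv2.imwrite("pics/d2.png",np.clip((cv2.resize(im[120:330,300:560],(780,630)[:2] and (742,600))/255.)**.5*255,0,255).astype('uint8'))
E
```

```text
[ 0.5515498  -0.2880546   0.13867607]
tipN [420. 299. 256. 276.]
tipF [391. 244. 194. 158.]
tip0 [404. 269. 223. 213.]
tab [405. 316. 226. 313.]
top [401. 277. 216. 229.]
```

View pics/d2.png

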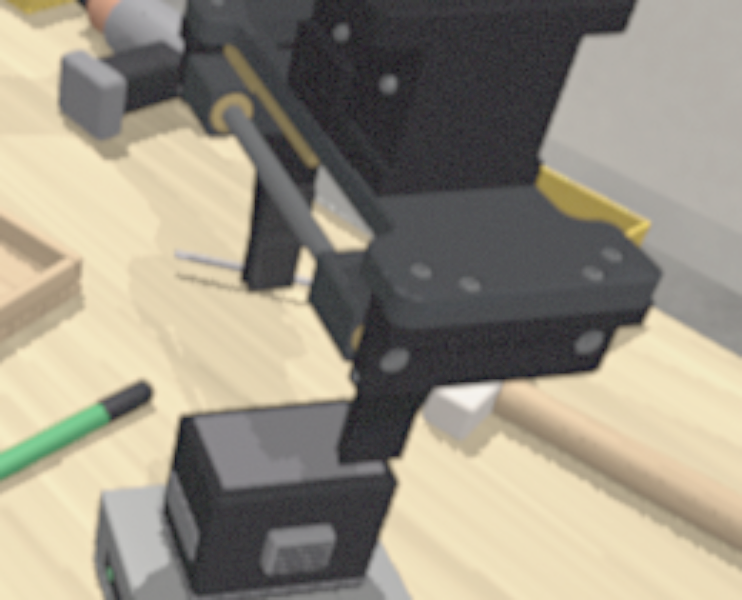

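```bash
python3 - <<'E'
from h import *
from station import r
for i in range(4):
    s=r.sense();print(s["time_s"],np.round(s["tcp_pos"],4),np.round(s["joints"],2),np.round(s["joint_velocities"],2),s["gripper_width"])
    c=capture("side")
cv2.imwrite("pics/d3.png",np.clip((cv2.resize(c["img"][120:330,300:560],(742,600))/255.)**.5*255,0,255).astype('uint8'))
c=capture("top");cv2.imwrite("pics/d4.png",np.clip((c["img"]/255.)**.5*255,0,255).astype('uint8'))
E
```

```text
2.9 [ 0.5515 -0.2881  0.1387] [-1.2670e+01  2.3740e+01 -4.1200e+00  5.0000e-02 -6.1980e+01 -1.0192e+02] [ 0.06 -0.64  0.31 -0.17  0.11 -0.27] 0.9998278065952091
2.95 [ 0.5516 -0.288   0.1389] [-1.2670e+01  2.3720e+01 -4.1200e+00  3.0000e-02 -6.1970e+01 -1.0193e+02] [ 0.05 -0.21 -0.23 -0.37  0.17 -0.13] 0.9971061491622736
3.0 [ 0.5516 -0.2879  0.1388] [-1.2670e+01  2.3720e+01 -4.1300e+00  2.0000e-02 -6.1970e+01 -1.0194e+02] [ 0.   -0.11 -0.35 -0.25  0.14 -0.25] 1.0024852008977359
3.05 [ 0.5514 -0.2878  0.1387] [-1.2670e+01  2.3720e+01 -4.1600e+00  2.0000e-02 -6.1960e+01 -1.0195e+02] [-0.01  0.1  -0.54 -0.12  0.07 -0.1 ] 1.0034991230313963
```

View pics/d3.png

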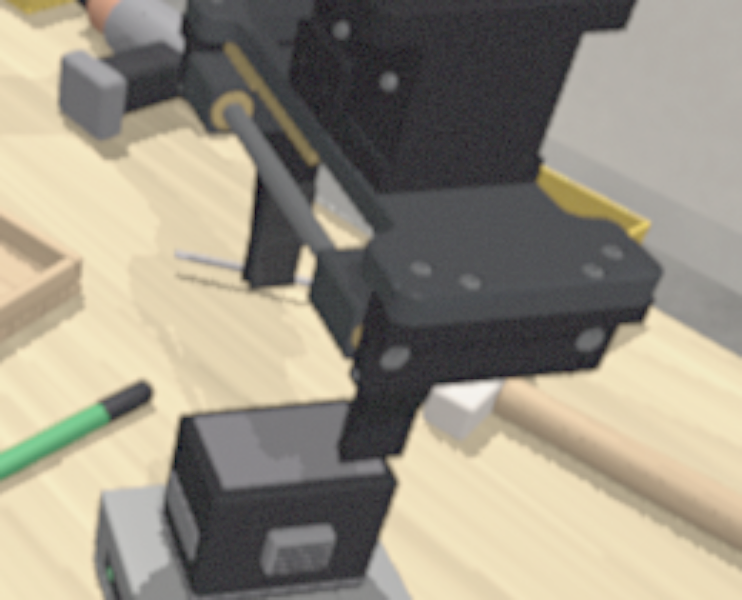

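View pics/d4.png

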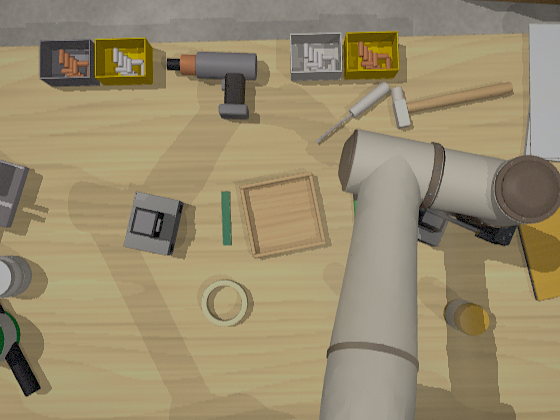

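```bash
python3 - <<'E'
from h import *
c=capture("side")
k=2.857
for n,(x,y) in dict(Nl=(340,457),Nr=(402,455),Fl=(245,282),Fr=(295,287)).items():
    for z in(.1387,.16): print(n,z,np.round(ray(c,300+x/k,120+y/k,z),4))
E
```

```text
Nl 0.1387 [ 0.5536 -0.3086  0.1387]
Nl 0.16 [ 0.5347 -0.3199  0.16  ]
Nr 0.1387 [ 0.575  -0.3208  0.1387]
Nr 0.16 [ 0.5547 -0.3312  0.16  ]
Fl 0.1387 [ 0.5996 -0.2092  0.1387]
Fl 0.16 [ 0.5777 -0.2268  0.16  ]
Fr 0.1387 [ 0.6167 -0.2242  0.1387]
Fr 0.16 [ 0.5937 -0.2408  0.16  ]
```

```bash
python3 -m crank '[{"linear":[0,0,0.02],"delta_rot":[0,0,0],"gripper":100},{"linear":[0,0,0.02],"delta_rot":[0,0,0],"gripper":100},{"linear":[0,0,0.02],"delta_rot":[0,0,0],"gripper":100},{"linear":[0,0,0],"delta_rot":[0,0,0],"gripper":100},{"linear":[0,0,0],"delta_rot":[0,0,0],"gripper":100}]'
python3 - <<'E'
from h import *
c=capture("side")
cv2.imwrite("pics/d5.png",np.clip((cv2.resize(c["img"][170:380,300:560],(742,600),interpolation=2)/255.)**.5*255,0,255).astype('uint8'))
E
python3 go.py .5497 -.2875 .0763 65.3
```

```text
time_s: 3.82
tcp_pos: [0.5512, -0.2879, 0.0781]
ee_rot: [[-0.909, 0.417, 0.001], [0.417, 0.909, -0.001], [-0.002, -0.0, -1.0]]
wrist_force: [-0.1, -0.3, 0.6]
gripper_width: 0.999
t 3.875 tcp [ 0.5514 -0.2879  0.0783] lin tool mm [ 1.7 -0.4  2. ] rot [0.0001 0.0022 0.0012] F [-0.1  0.   1. ] w 87.2
```

View pics/d5.png

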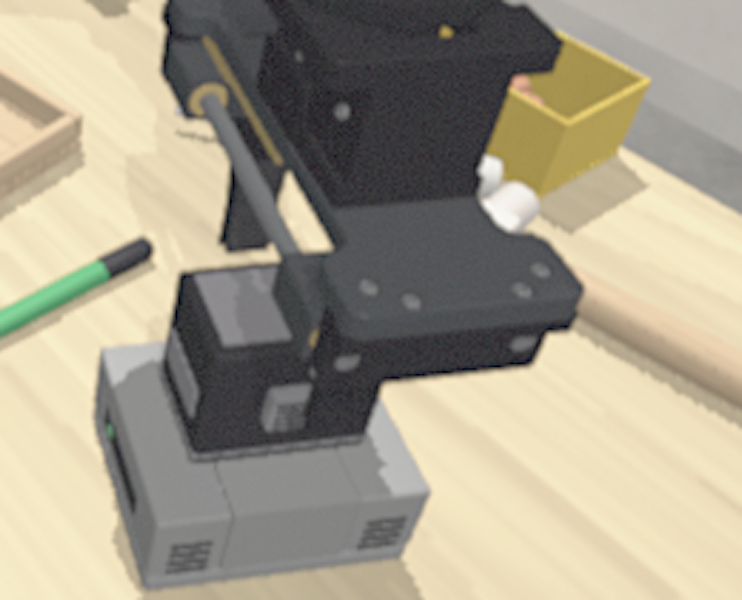

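```bash
python3 - <<'E'
from h import *
I=np.mean([capture("side")["img"].astype(float) for _ in range(3)],0)
a=np.clip(cv2.resize(I[270:350,350:450],(750,600),interpolation=2)*6,0,255)
cv2.imwrite("pics/d6.png",a.astype('uint8'))
E
```

```text
(no output)
```

View pics/d6.png

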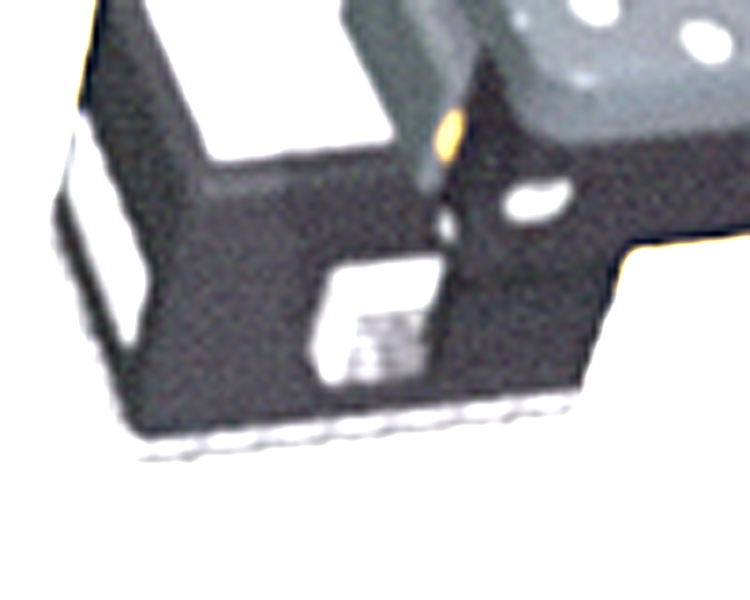

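```bash
python3 - <<'E'
from h import *
from station import r
c=capture("side");M=np.linalg.inv(c["world_from_camera"]);s=r.sense();E=np.array(s["ee_rot"]);p=np.array(s["tcp_pos"])
def pr(q):
    k=M[:3,:3]@q+M[:3,3];u=c["fx"]*k[0]/k[2]+c["cx"];v=c["fy"]*k[1]/k[2]+c["cy"];return np.round([u,v,(u-350)*7.5,(v-270)*7.5])
for off in(.0435,.0585):
  for sx in(-.0095,.0095):
    for dz in(0,.015,.03): print(off,sx,dz,pr(p-E[:,1]*off+E[:,0]*sx+[0,0,dz]))
  for sx in(-.0095,.0095): print("far",pr(p+E[:,1]*off+E[:,0]*sx))
o=np.array([.5497,-.2875,0]);yy=np.array([.418,.908,0]);xx=np.array([.908,-.418,0])
for sx in(-.013,.013):
  for z in(.085,.105): print("tab",pr(o-yy*.031+xx*sx+[0,0,z]))
E
```

```text
0.0435 -0.0095 0 [415. 333. 490. 471.]
0.0435 -0.0095 0.015 [418. 325. 511. 411.]
0.0435 -0.0095 0.03 [421. 316. 533. 348.]
0.0435 0.0095 0 [400. 335. 372. 485.]
0.0435 0.0095 0.015 [402. 327. 390. 425.]
0.0435 0.0095 0.03 [405. 318. 410. 362.]
far [389. 277. 293.  54.]
far [375. 279. 190.  65.]
0.0585 -0.0095 0 [421. 344. 530. 556.]
0.0585 -0.0095 0.015 [424. 336. 552. 495.]
0.0585 -0.0095 0.03 [427. 328. 575. 433.]
0.0585 0.0095 0 [405. 346. 409. 571.]
0.0585 0.0095 0.015 [407. 338. 429. 510.]
0.0585 0.0095 0.03 [410. 330. 449. 447.]
far [385. 269. 265.  -7.]
far [372. 270. 163.   3.]
tab [393. 322. 322. 394.]
tab [396. 311. 345. 311.]
tab [414. 320. 482. 376.]
tab [418. 309. 510. 293.]
```

The open fingertips appear about 30 mm higher than the reported TCP, so these fingers probably swing on a linkage. I'll lift clear and check where the tips are at about 50 mm opening.

```bash
python3 -m crank '[{"linear":[0,0,-0.05],"delta_rot":[0,0,0],"gripper":100},{"linear":[0,0,-0.05],"delta_rot":[0,0,0],"gripper":100},{"linear":[0,0,-0.04],"delta_rot":[0,0,0],"gripper":57.5},{"linear":[0,0,0],"delta_rot":[0,0,0],"gripper":57.5},{"linear":[0,0,0],"delta_rot":[0,0,0],"gripper":57.5},{"linear":[0,0,0],"delta_rot":[0,0,0],"gripper":57.5}]'
python3 - <<'E'
from h import *
c=capture("side")
cv2.imwrite("pics/e1.png",np.clip((cv2.resize(c["img"][120:330,300:560],(742,600),interpolation=2)/255.)**.5*255,0,255).astype('uint8'))
E
python3 go.py .5497 -.2875 .0763 65.3
```

```text
time_s: 4.82
tcp_pos: [0.5498, -0.2873, 0.2156]
ee_rot: [[-0.909, 0.417, -0.003], [0.417, 0.909, 0.001], [0.003, -0.0, -1.0]]
wrist_force: [-0.4, -0.5, 1.4]
gripper_width: 0.641
t 4.875 tcp [ 0.5499 -0.2874  0.2156] lin tool mm [-3.000e-01 -1.000e-01  1.393e+02] rot [-0.0004 -0.0028  0.0009] F [0.4 0.7 0.6] w 53.7
```

View pics/e1.png

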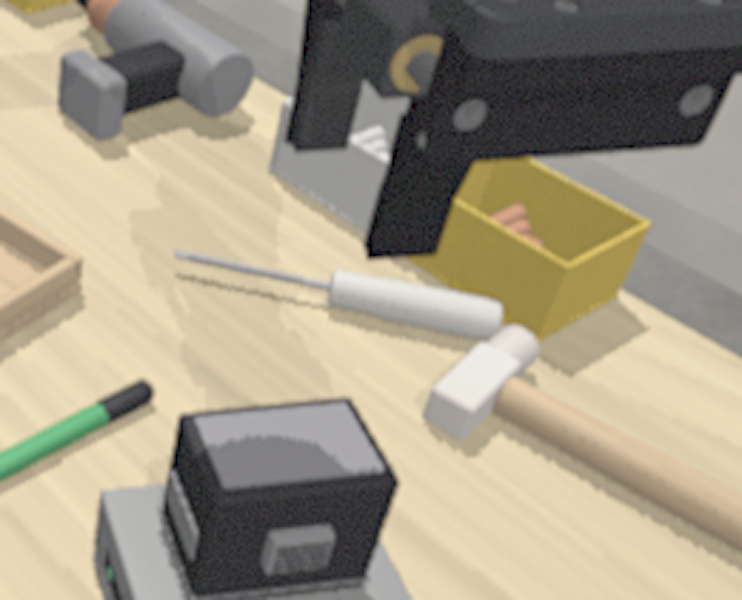

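```bash
python3 - <<'E'
from h import *
from station import r
c=capture("side");W=np.array(c["world_from_camera"]);M=np.linalg.inv(W)
p=np.array(r.sense()["tcp_pos"]);print(p,r.sense()["gripper_width"]*87,"depth",M[2,:3]@p+M[2,3])
k=2.857
P=dict(Nl=(368,255),Nr=(438,252),Fl=(288,148),Fr=(348,148))
for z in(.2156,.23,.24,.25,.26):
    q={n:ray(c,300+x/k,120+y/k,z) for n,(x,y) in P.items()}
    N=(q["Nl"]+q["Nr"])/2;F=(q["Fl"]+q["Fr"])/2
    print(z,"mid",np.round((N+F)/2,4)[:2],"sep",np.round(np.linalg.norm(N-F),4),"wN",np.round(np.linalg.norm(q["Nl"]-q["Nr"]),4),"wF",np.round(np.linalg.norm(q["Fl"]-q["Fr"]),4),"dir",np.degrees(np.arctan2(*(F-N)[[1,0]])))
E
```

```text
[ 0.55000364 -0.28741056  0.21573572] 52.121085346487455 depth 0.4135262834977053
0.2156 mid [ 0.5966 -0.2572] sep 0.074 wN 0.0267 wF 0.0254 dir 67.40188874281274
0.23 mid [ 0.5776 -0.27  ] sep 0.0699 wN 0.0252 wF 0.0239 dir 67.40188874281276
0.24 mid [ 0.5644 -0.2788] sep 0.067 wN 0.0242 wF 0.0229 dir 67.40188874281267
0.25 mid [ 0.5511 -0.2877] sep 0.0641 wN 0.0231 wF 0.022 dir 67.40188874281273
0.26 mid [ 0.5379 -0.2965] sep 0.0612 wN 0.0221 wF 0.021 dir 67.40188874281264
```

```bash
python3 -m crank '[{"linear":[0,0,0.02],"delta_rot":[0,0,0],"gripper":100},{"linear":[0,0,0.03],"delta_rot":[0,0,0],"gripper":100},{"linear":[0,0,0],"delta_rot":[0,0,0],"gripper":100},{"linear":[0,0,0.03],"delta_rot":[0,0,0],"gripper":100},{"linear":[0,0,0.03],"delta_rot":[0,0,0],"gripper":100},{"linear":[0,0,0.03],"delta_rot":[0,0,0],"gripper":100},{"linear":[0,0,0.008],"delta_rot":[0,0,0],"gripper":100},{"linear":[0,0,0],"delta_rot":[0,0,0],"gripper":100},{"linear":[0,0,0],"delta_rot":[0,0,0],"gripper":100}]'
python3 go.py .5497 -.2875 .062 65.3
python3 - <<'E'
from h import *
I=np.mean([capture("side")["img"].astype(float) for _ in range(2)],0)
cv2.imwrite("pics/f1.png",np.clip(cv2.resize(I[240:360,330:480],(750,600),interpolation=2)*4,0,255).astype('uint8'))
E
```

```text
time_s: 6.05
tcp_pos: [0.5518, -0.288, 0.0708]
ee_rot: [[-0.909, 0.417, 0.003], [0.417, 0.909, -0.001], [-0.003, 0.0, -1.0]]
wrist_force: [-0.3, 0.6, -0.8]
gripper_width: 0.998
t 6.05 tcp [ 0.5518 -0.288   0.0708] lin tool mm [ 2.1 -0.4  8.8] rot [0.0002 0.0032 0.0013] F [-0.3  0.6 -0.8] w 86.8
```

View pics/f1.png

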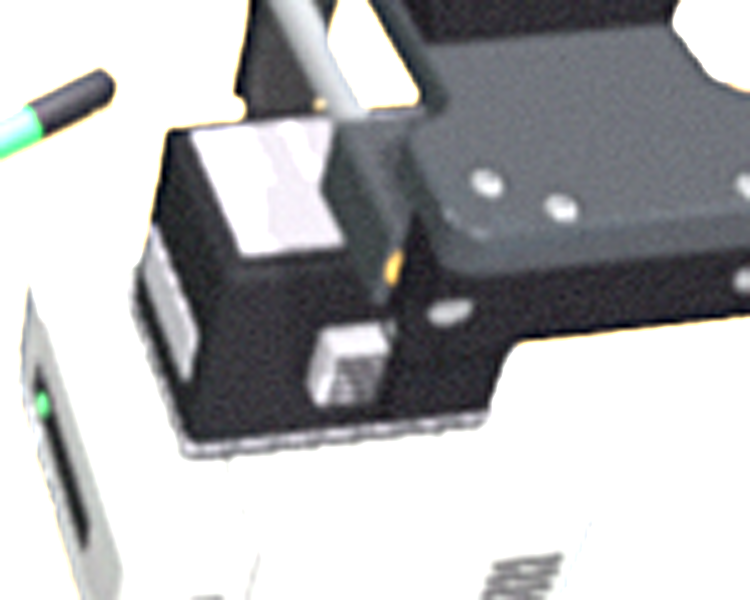

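```bash
python3 -m crank '[{"linear":[0.001,0,0.009],"delta_rot":[0,0,0],"gripper":100},{"linear":[0,0,0],"delta_rot":[0,0,0],"gripper":100},{"linear":[0,0,0],"delta_rot":[0,0,0],"gripper":100}]'
python3 go.py .5497 -.2875 .062 65.3
python3 - <<'E'
from h import *
I=np.mean([capture("side")["img"].astype(float) for _ in range(2)],0)
cv2.imwrite("pics/f2.png",np.clip(cv2.resize(I[240:360,330:480],(750,600),interpolation=2)*2.5,0,255).astype('uint8'))
E
```

```text
time_s: 6.52
tcp_pos: [0.5496, -0.2872, 0.0599]
ee_rot: [[-0.909, 0.417, -0.0], [0.417, 0.909, -0.0], [0.0, -0.0, -1.0]]
wrist_force: [0.8, -0.4, -0.1]
gripper_width: 0.998
t 6.525 tcp [ 0.5496 -0.2872  0.0599] lin tool mm [-0.3 -0.2 -2.1] rot [-0.0002 -0.0002  0.001 ] F [ 0.8 -0.4 -0.1] w 86.8
```

View pics/f2.png

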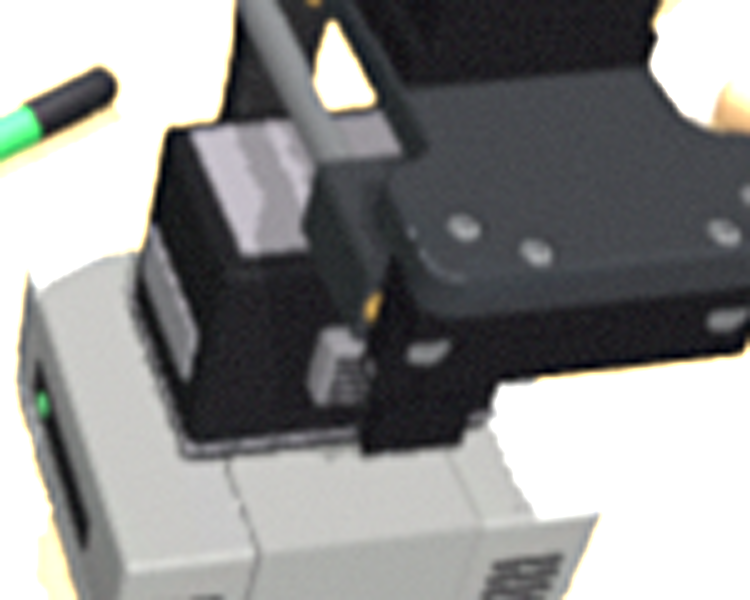

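```bash
python3 -m crank '[{"linear":[0,0,0],"delta_rot":[0,0,0],"gripper":40},{"linear":[0,0,0],"delta_rot":[0,0,0],"gripper":40},{"linear":[0,0,0],"delta_rot":[0,0,0],"gripper":40},{"linear":[0,0,0],"delta_rot":[0,0,0],"gripper":40},{"linear":[0,0,0],"delta_rot":[0,0,0],"gripper":40},{"linear":[0,0,0],"delta_rot":[0,0,0],"gripper":40}]'
python3 go.py .5497 -.2875 .062 65.3
python3 - <<'E'
from h import *
I=np.mean([capture("side")["img"].astype(float) for _ in range(2)],0)
cv2.imwrite("pics/f3.png",np.clip(cv2.resize(I[240:360,330:480],(750,600),interpolation=2)*2.5,0,255).astype('uint8'))
E
```

```text
time_s: 7.38
tcp_pos: [0.55, -0.287, 0.0602]
ee_rot: [[-0.909, 0.417, 0.001], [0.417, 0.909, 0.0], [-0.001, 0.0, -1.0]]
wrist_force: [0.0, 1.2, 1.8]
gripper_width: 0.572
t 7.375 tcp [ 0.55   -0.287   0.0602] lin tool mm [ 0.  -0.6 -1.8] rot [0.0004 0.0007 0.0009] F [0.  1.2 1.8] w 49.8
```

View pics/f3.png

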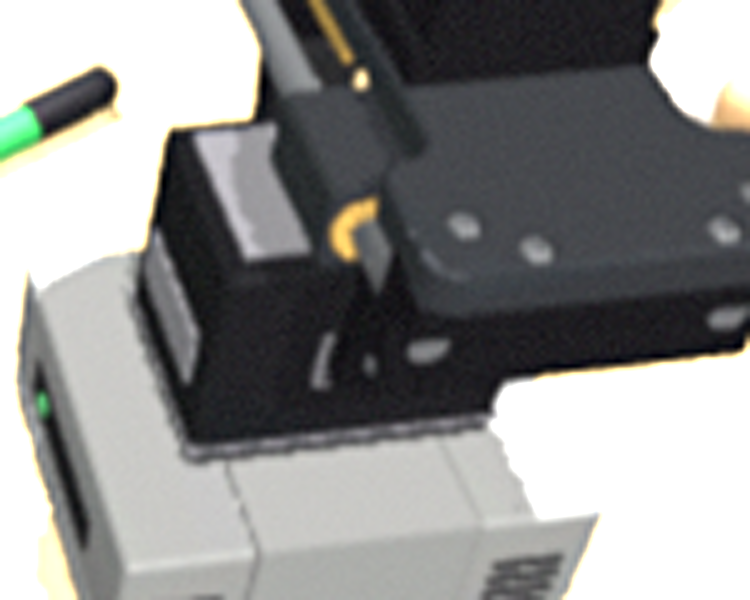

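```bash
python3 -m crank '[{"linear":[0,0,-0.004],"delta_rot":[0,0,0],"gripper":40},{"linear":[0,0,-0.006],"delta_rot":[0,0,0],"gripper":40},{"linear":[0,0,0],"delta_rot":[0,0,0],"gripper":40},{"linear":[0,0,0],"delta_rot":[0,0,0],"gripper":40}]'
python3 go.py .5497 -.2875 .062 65.3
python3 - <<'E'
from h import *
I=np.mean([capture("side")["img"].astype(float) for _ in range(2)],0)
cv2.imwrite("pics/f4.png",np.clip(cv2.resize(I[240:390,320:480],(640,600),interpolation=2)*2.5,0,255).astype('uint8'))
E
python3 go.py .5497 -.2875 .062 65.3
```

```text
time_s: 7.98
tcp_pos: [0.5493, -0.2871, 0.0698]
ee_rot: [[-0.909, 0.417, -0.001], [0.417, 0.909, 0.0], [0.001, 0.0, -1.0]]
wrist_force: [0.0, -0.5, -3.9]
gripper_width: 0.572
t 7.975 tcp [ 0.5493 -0.2871  0.0698] lin tool mm [-0.6 -0.2  7.8] rot [ 0.     -0.0007  0.0006] F [ 0.  -0.5 -3.9] w 49.7
t 8.075 tcp [ 0.5493 -0.2871  0.0698] lin tool mm [-0.5 -0.2  7.8] rot [-0.     -0.0006  0.0007] F [ 0.9  0.4 -3.3] w 49.9
```

View pics/f4.png

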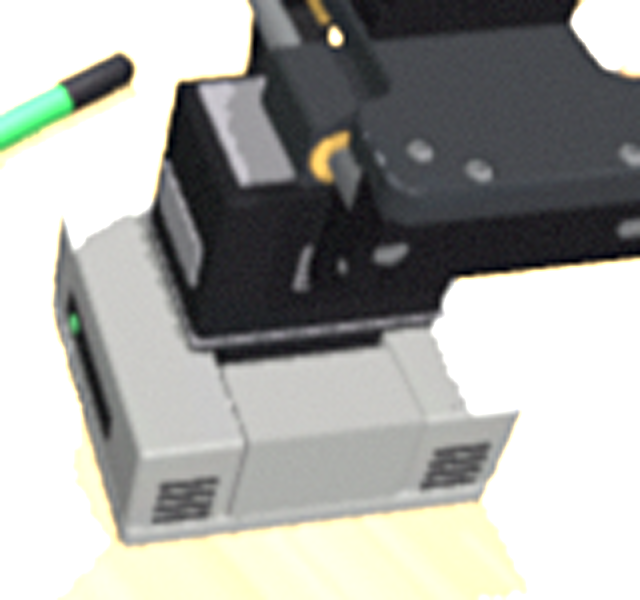

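The pack came free: the wrist carries about 3.7 N (pack alone), and the picture shows the foot rising out of the charger, which stays put. Next I lift and carry.

```bash
python3 -m crank '[{"linear":[0,0,-0.015],"delta_rot":[0,0,0],"gripper":40},{"linear":[0,0,-0.02],"delta_rot":[0,0,0],"gripper":40},{"linear":[0,0,-0.025],"delta_rot":[0,0,0],"gripper":40},{"linear":[0,0,-0.025],"delta_rot":[0,0,0],"gripper":40},{"linear":[0,0,-0.02],"delta_rot":[0,0,0],"gripper":40},{"linear":[0,0,-0.015],"delta_rot":[0,0,0],"gripper":40},{"linear":[0,0,0],"delta_rot":[0,0,0],"gripper":40},{"linear":[0,0,0],"delta_rot":[0,0,0],"gripper":40}]'
python3 - <<'E'
from h import *
I=capture("side")["img"].astype(float)
cv2.imwrite("pics/g1.png",np.clip(I[100:,200:]*2.5,0,255).astype('uint8'))
E
python3 go.py .548 .016 .19 65.3
```

```text
time_s: 9.07
tcp_pos: [0.549, -0.2868, 0.1892]
ee_rot: [[-0.909, 0.417, -0.002], [0.417, 0.909, 0.001], [0.002, 0.0, -1.0]]
wrist_force: [-0.4, 0.1, -4.2]
gripper_width: 0.576
t 9.125 tcp [ 0.5489 -0.2868  0.1889] lin tool mm [127.1 274.8  -0.8] rot [ 0.     -0.0024  0.0007] F [ 0.8 -0.2 -4.3] w 49.6
```

View pics/g1.png

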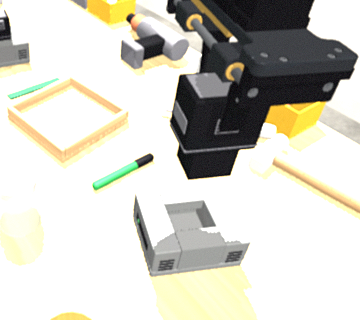

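```bash
python3 -m crank '[{"linear":[0.007,0.015,0],"delta_rot":[0,0,0],"gripper":40},{"linear":[0.015,0.033,0],"delta_rot":[0,0,0],"gripper":40},{"linear":[0.016,0.035,0],"delta_rot":[0,0,0],"gripper":40},{"linear":[0.018,0.038,0],"delta_rot":[0,0,0],"gripper":40},{"linear":[0.018,0.038,0],"delta_rot":[0,0,0],"gripper":40},{"linear":[0.017,0.037,0],"delta_rot":[0,0,0],"gripper":40},{"linear":[0.016,0.035,0],"delta_rot":[0,0,0],"gripper":40},{"linear":[0.014,0.030,0],"delta_rot":[0,0,0],"gripper":40},{"linear":[0.006,0.014,0],"delta_rot":[0,0,0],"gripper":40},{"linear":[0,0,0],"delta_rot":[0,0,0],"gripper":40}]'
python3 -m crank '[{"linear":[0,0,0.03],"delta_rot":[0,0,0],"gripper":40},{"linear":[0,0,0.03],"delta_rot":[0,0,0],"gripper":40},{"linear":[0,0,0.03],"delta_rot":[0,0,0],"gripper":40},{"linear":[0,0,0.02],"delta_rot":[0,0,0],"gripper":40},{"linear":[0,0,0],"delta_rot":[0,0,0],"gripper":40},{"linear":[0,0,0],"delta_rot":[0,0,0],"gripper":40}]'
python3 - <<'E'
from h import *
I=capture("side")["img"].astype(float)
cv2.imwrite("pics/g2.png",np.clip(cv2.resize(I[100:320,130:420],(725,550))*2.2,0,255).astype('uint8'))
E
python3 go.py .548 .016 .0532 65.3
```

```text
time_s: 10.38
tcp_pos: [0.5485, 0.0168, 0.1898]
ee_rot: [[-0.91, 0.415, -0.001], [0.415, 0.91, -0.0], [0.001, -0.001, -1.0]]
wrist_force: [-0.0, -0.3, -4.4]
gripper_width: 0.567
time_s: 11.12
tcp_pos: [0.5498, 0.0153, 0.081]
ee_rot: [[-0.909, 0.417, 0.002], [0.417, 0.909, -0.0], [-0.002, 0.001, -1.0]]
wrist_force: [0.2, -0.5, -3.8]
gripper_width: 0.574
t 11.175 tcp [0.5499 0.0156 0.0813] lin tool mm [ 2.  -0.5 28.1] rot [0.0013 0.0021 0.0007] F [ 0.7  0.4 -3.8] w 49.7
```

View pics/g2.png

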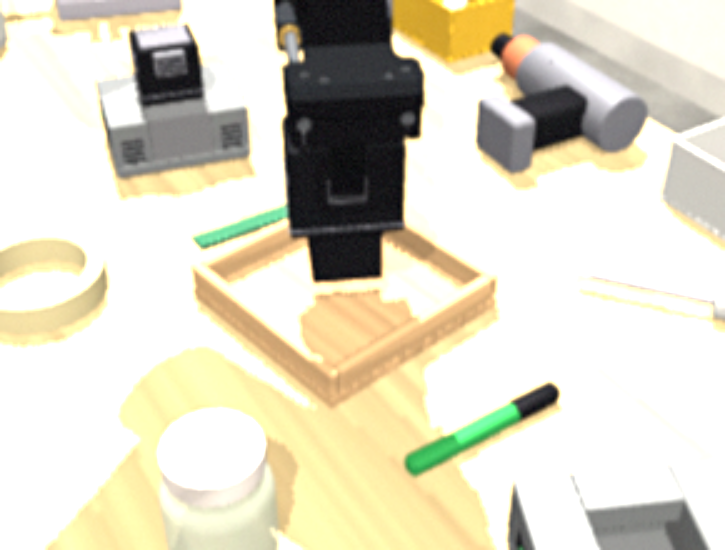

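The pack hangs upright over the tray centre, with its foot at about (345,265) in the crop. Now I lower it gently.

```bash
python3 -m crank '[{"linear":[0,0,0.010],"delta_rot":[0,0,0],"gripper":40},{"linear":[0,0,0.008],"delta_rot":[0,0,0],"gripper":40},{"linear":[0,0,0.004],"delta_rot":[0,0,0],"gripper":40},{"linear":[0,0,0.002],"delta_rot":[0,0,0],"gripper":40},{"linear":[0,0,0],"delta_rot":[0,0,0],"gripper":40},{"linear":[0,0,0],"delta_rot":[0,0,0],"gripper":40},{"linear":[0,0,0],"delta_rot":[0,0,0],"gripper":40}]'
python3 go.py .548 .016 .0532 65.3
```

```text
time_s: 12.05
tcp_pos: [0.5491, 0.0158, 0.0563]
ee_rot: [[-0.909, 0.417, 0.0], [0.417, 0.909, 0.0], [-0.0, 0.0, -1.0]]
wrist_force: [0.5, -0.3, -4.0]
gripper_width: 0.573
t 12.05 tcp [0.5491 0.0158 0.0563] lin tool mm [ 1.  -0.3  3.1] rot [0.0003 0.0004 0.0009] F [ 0.5 -0.3 -4. ] w 49.8
```

```bash
python3 -m crank '[{"linear":[0,0,0.001],"delta_rot":[0,0,0],"gripper":40},{"linear":[0,0,0.001],"delta_rot":[0,0,0],"gripper":40},{"linear":[0,0,0.001],"delta_rot":[0,0,0],"gripper":40},{"linear":[0,0,0],"delta_rot":[0,0,0],"gripper":40},{"linear":[0,0,0],"delta_rot":[0,0,0],"gripper":40}]'
python3 go.py .548 .016 .0532 65.3
```

```text
time_s: 12.68
tcp_pos: [0.5489, 0.0157, 0.0532]
ee_rot: [[-0.909, 0.417, 0.0], [0.417, 0.909, -0.0], [-0.0, 0.0, -1.0]]
wrist_force: [-0.3, -0.1, -1.7]
gripper_width: 0.575
t 12.675 tcp [0.5489 0.0157 0.0532] lin tool mm [ 1.  -0.1  0. ] rot [0.     0.0002 0.001 ] F [-0.3 -0.1 -1.7] w 50.0
```

```bash
python3 -m crank '[{"linear":[0,0,0.0005],"delta_rot":[0,0,0],"gripper":40},{"linear":[0,0,0],"delta_rot":[0,0,0],"gripper":40},{"linear":[0,0,0],"delta_rot":[0,0,0],"gripper":40}]'
python3 go.py .548 .016 .0532 65.3
python3 - <<'E'
from h import *
I=capture("side")["img"].astype(float)
cv2.imwrite("pics/g3.png",np.clip(cv2.resize(I[100:320,130:420],(725,550))*2.2,0,255).astype('uint8'))
E
```

```text
time_s: 13.05
tcp_pos: [0.549, 0.0157, 0.0532]
ee_rot: [[-0.909, 0.417, 0.0], [0.417, 0.909, -0.0], [-0.0, 0.0, -1.0]]
wrist_force: [-2.4, 0.9, 4.9]
gripper_width: 0.572
t 13.05 tcp [0.549  0.0157 0.0532] lin tool mm [ 1.1 -0.2 -0. ] rot [0.0001 0.0005 0.0012] F [-2.4  0.9  4.9] w 49.7
```

View pics/g3.png

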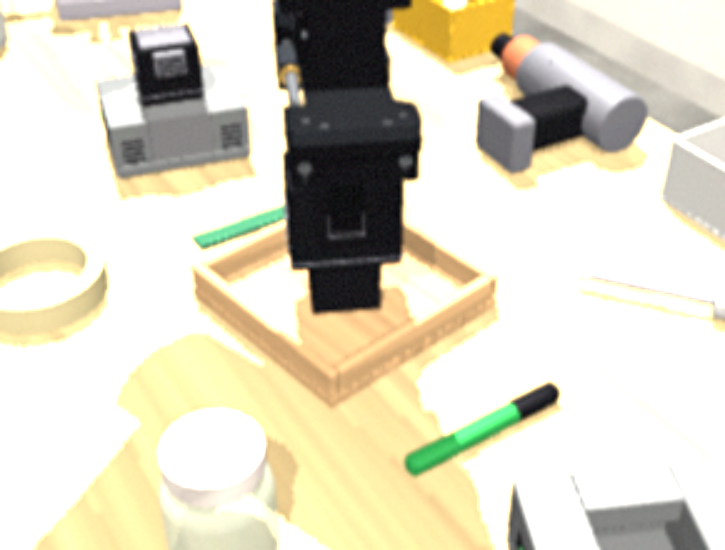

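The wrist force has reversed to +4.9 N, so the foot is on the tray floor while still held. Now I release and retreat straight up.

```bash
python3 -m crank '[{"linear":[0,0,0],"delta_rot":[0,0,0],"gripper":62},{"linear":[0,0,0],"delta_rot":[0,0,0],"gripper":70},{"linear":[0,0,0],"delta_rot":[0,0,0],"gripper":85},{"linear":[0,0,0],"delta_rot":[0,0,0],"gripper":100},{"linear":[0,0,0],"delta_rot":[0,0,0],"gripper":100},{"linear":[0,0,0],"delta_rot":[0,0,0],"gripper":100},{"linear":[0,0,0],"delta_rot":[0,0,0],"gripper":100}]'
python3 -m crank '[{"linear":[0,0,-0.01],"delta_rot":[0,0,0],"gripper":100},{"linear":[0,0,-0.02],"delta_rot":[0,0,0],"gripper":100},{"linear":[0,0,-0.03],"delta_rot":[0,0,0],"gripper":100},{"linear":[0,0,-0.04],"delta_rot":[0,0,0],"gripper":100},{"linear":[0,0,-0.04],"delta_rot":[0,0,0],"gripper":100},{"linear":[0,0,-0.03],"delta_rot":[0,0,0],"gripper":100},{"linear":[0,0,0],"delta_rot":[0,0,0],"gripper":100},{"linear":[0,0,0],"delta_rot":[0,0,0],"gripper":100}]'
python3 - <<'E'
from h import *
I=capture("side")["img"].astype(float)
cv2.imwrite("pics/g4.png",np.clip(cv2.resize(I[80:400,100:500],(750,600))*2,0,255).astype('uint8'))
E
```

```text
time_s: 13.98
tcp_pos: [0.5489, 0.0157, 0.0525]
ee_rot: [[-0.909, 0.417, -0.0], [0.417, 0.909, -0.0], [0.0, -0.0, -1.0]]
wrist_force: [-0.1, 0.1, -0.6]
gripper_width: 0.994
time_s: 14.98
tcp_pos: [0.5482, 0.0158, 0.2222]
ee_rot: [[-0.909, 0.417, -0.001], [0.417, 0.909, 0.0], [0.001, -0.0, -1.0]]
wrist_force: [0.3, 0.7, -0.0]
gripper_width: 1.004
```

View pics/g4.png

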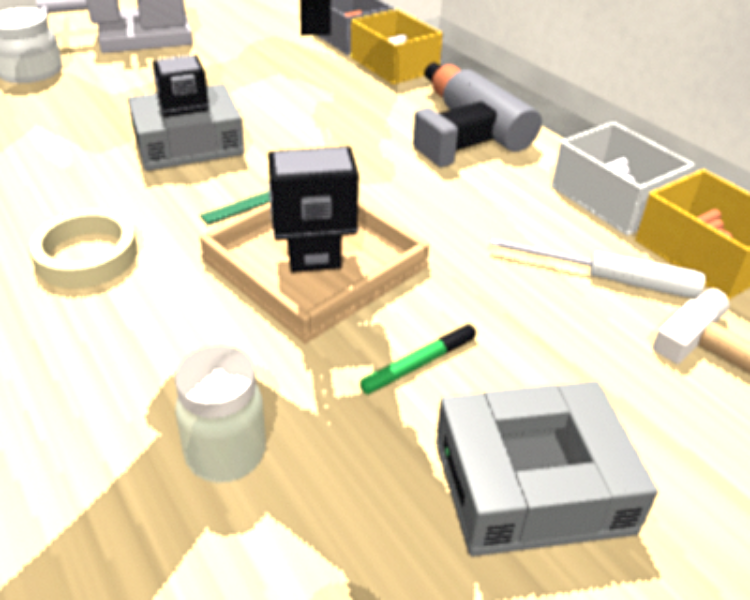

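The pack stands upright in the tray, around (315,215). Its charger is on the bench, the small pack is undisturbed and the gripper is clear.

```bash
python3 -c "
from station import workorder;print(workorder.finish_job())"
```

```text
the job is handed in; nothing more can be done
None
```

I pinched the larger pack's side tabs flush (50 mm opening), lifted it out of its charger, and set it down in the plywood tray. I then let go, backed straight up and handed the job in at about 15 s of the 38 s allowed.

- **Lift:** the wrist force was about 4 N, which is the pack alone. The picture showed the charger still standing on the bench.
- **Setting down:** the wrist force changed from −4 N to +4.9 N while the fingers still held the pack, so its foot was on the tray floor before release.
- **Final picture:** the pack stands upright near the tray centre. I aimed for (0.548, 0.016) m and the TCP was at (0.549, 0.016) m. The charger is upright, the small pack looks untouched by eye, and the open gripper is about 170 mm above its release height. I did not measure the final poses again, and no top view was taken at the end.
- **Disagreement:** in the side view the fingertips looked about 30–35 mm higher than the reported TCP. I never found the cause. I gripped at TCP z = 0.060 m, where the tabs would be pressed under either reading, and tested it with a 10 mm lift before going on.

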